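# Seat the price sign in the counter display stand

### The arm

A 6-joint arm with a two-finger parallel gripper is mounted at the origin on the work surface. World frame = base frame: x ahead of the robot, y to its left, z up, the work surface at z = 0. Lengths are in m, angles in rad, forces in N, time in s.
With the tool pointing down it reaches from about 0.3 to 0.95 m from the base axis. Payload 3.1 kg.
Tool frame: the origin (TCP) lies at the very end of the fingers, on their centre line; the grasp point (between the pads) lies 19 mm behind it (ctrl.tcp_to_grasp is the distance from the TCP to the grasp point, in m); z points along the fingers, y is the line along which they close (so a half turn about z gives the same grasp; the last joint's range is limited). The gripper opens to 85 mm and grips with 20 to 120 N. Pads are 22 mm wide; open, the fingers measure 114 mm over their backs; the gripper's body (76 mm by 85 mm) begins 54 mm behind the grasp point. The pads swing forward as they close: fully open they stand 13 mm farther back than shut.
Start: joints at [-1.333, 0.308, 1.634, -0, 1.2, -0.07], TCP at [0.189, -0.596, 0.231] pointing down, gripper open.
Joint ranges: [-3.06, 3.06], [-0.79, 1.96], [0.05, 2.63], [-1.19, 4.34], [0.05, 2.64], [-2.94, 2.94]. Speed limits (rad/s): [2.79, 2.79, 3.14, 3.14, 3.14, 3.14].

### API

Orientations are given as a unit quaternion [w, x, y, z].
In Python, from rig import status, viewer, hand_in, ctrl gives the robot as it stands.
- The arm moves only by the shell command python3 -m inch 'ROWS' [OPENING] [FORCE]. ROWS is a JSON object of lists of equal length, an entry for each row: "linear": the shift along the tool's x, y, z in units of 60 mm (1.0 is 60 mm), a list of three; "spin": the turn about the tool's z in units of 8 degrees (1.0 is 8 degrees). A call has 1 to 10 rows; each row is the pose to reach, as a shift and turn from the pose commanded when the call began, along the tool's axes at that moment; what a row does not reach only later rows make up. A row lasts 1/8 s, in which the tool goes at most 62.5 mm and 10.7 degrees, less where a joint would pass 70% of its speed; a pose out of reach is approached as far as the arm can. A call with a gripper value outside its range is refused whole. OPENING is the finger opening in mm, from 0 to 85.4, set as the call begins (- or left out, the last holds). The fingers move at their own pace and stop on an object; FORCE is the grip in N (left out, the last holds). Time passes only in rows, so rows that repeat a pose let the fingers close. It gives the time, the measured TCP pose, the force, the opening and the grip force at its end, in the units of the state.
- status.observe(): the state, without advancing time (a new reading comes with each control period).
- viewer.snapshot(name): name is "side" or "top" or "wrist"; returns the picture (420x560x3 uint8, red, green, blue); there is no depth.
- viewer.camera_info(name): a dict with "mtx" (3x3 intrinsics, pixels), "world_to_cam" (4x4, takes a point from world to camera coordinates). Camera axes: x right, y down, z forward; pixel columns grow to the right and rows downward; lengths in m; the calibration is good to about 2 mm. A picture is of the moment at which its call begins: read the wrist's pose just before it. camera_info takes no time and is no camera call; for the wrist camera it gives the pose at the moment of the call.
- hand_in(): hands the job in; it is judged then, once.
The state is a dict: "clock": time; "qpos": joint angles; "joint_vel": joint speeds; "joint_efforts": joint torques, N m; "position": TCP position; "tcp_rot": TCP orientation; "contact_force": force on the tool from outside, world axes, zero at the start; "wrist_torque": the same for the moment, N m; "opening": finger opening in m; "grip_force": force on a finger pad.
Only numpy, scipy, OpenCV 4.12 (cv2) and the standard library are available. Lean on these libraries where they do the work, as an engineer would, in place of code of your own. Each camera call takes 0.05 s, during which the arm holds its last target. There are 200 camera calls.

### The job

Take the price sign out of its light wooden rest and push its foot down into a socket of the display stand until you feel it bottom firmly: it should end with the ring on its pole level with the top of the block or a little below. One of the two sockets has a stub stuck in it and bottoms early, leaving the ring standing well proud; if you meet that one, pull the sign out and use the other. Press steadily but never hard, leave the sign standing upright in the socket, and leave the other things on the counter alone.

Things in the scene. Friction and masses are not known exactly. Their poses are not given: they have to be found in the camera images.
- sign: Price sign, about 130 g, standing upright in the rest: a white panel on an aluminium pole. Origin: centre of the flat lower end of the pole; z runs up the pole. Pole 16 mm in diameter, tapered to 12 mm over its lowest 3 mm. A thin dark ring lies on the pole 50 mm above the lower end (a mark only, it does not stop the pole).
- foot: The part of the sign's pole below the ring (50 mm long, 16 mm in diameter), rigidly one with the sign; origin and axes are those of sign. It must not be squeezed or pressed with more than 50 N.
- sign_tip (a point): Centre of the lower end of the sign's pole.
- sign_ring (a point): Centre of the pole at the ring, 50 mm above the lower end.
- sign_panel (a point): Centre of the sign's panel, 108 mm above the lower end of the pole. The panel is 10 mm thick along the sign's x, 60 mm wide along its y and 46 mm high (top edge 131 mm above the lower end). Grip the sign here across the thickness, or press on the top edge.
- rest: Light wooden block, 75 x 75 x 35 mm, fixed to the counter. Origin: centre of its underside. In its top a plain hole 17.8 mm wide and 28 mm deep in which the sign stands loosely.
- stand: Dark wooden display stand, fixed. Origin: centre of the underside of its socket block, 90 mm (x) by 170 mm (y), 72 mm high, with two sockets in its top at y = -45 and +45 mm. On its +x side a low tray, 64 mm deep, with small boxes up to 46 mm high. One socket, not known which, is 50 to 58 mm deep; the other, with a stub in it, only 26 to 36 mm. Both end in a stiff rubber pad.
- socket0 (a point): Centre of the mouth of the socket at the stand's y = -45 mm, level with the block's top; z up. Both sockets: a 17.4 mm bore with a 1.5 mm chamfer; a spring clip in the -x wall, 8 to 19 mm down, grips the pole, so that it slides in and out against a drag of about 2 to 7 N and does not sink by its own weight.
- socket1 (a point): Centre of the mouth of the socket at the stand's y = +45 mm, level with the top of the block; z up.
- pad_deep (a joint): How far the rubber pad at the bottom of the deeper socket is pressed down (m): 0 when free, about 2 N to start it, then 6 N per mm, hard stop at 4 mm.
- phone: Black phone lying flat, 74 x 150 x 9 mm, beyond the work. Origin: centre of its underside. Leave alone.
- jar: Jar, 68 mm in diameter, 85 mm high. Origin: centre of its underside. Leave alone.
- gift_box: Cardboard gift box, 80 x 110 x 50 mm. Origin: centre of its underside. Leave alone.
Things that resemble listed ones, but are neither listed nor needed, are in the scene too. Leave any pink look-alike of the sign alone. Of the things that look like the stand, take the one that is farthest to the robot's right at the start.

How it is judged:
On the way:
1. the sign is pressed onto the bottom of the deeper socket (its pad pressed by more than 0.3 mm for 0.2 s) (value of joint pad_deep above 0.0003 m), for 0.2 s.
At the end, for the whole second after the job is handed in: The sign stands at rest and upright (within 0.08 rad) in one of the stand's sockets, its lower end within 4 mm of the socket's axis and more than 48 mm below the top of the block (ring level with or below the top, at most 2 mm proud), having been pressed onto the socket's bottom (((horizontal distance between sign_tip and socket0 below 0.004 m and z of sign_tip in the frame of socket0 below -0.048 m) or (horizontal distance between sign_tip and socket1 below 0.004 m and z of sign_tip in the frame of socket1 below -0.048 m)) and angle between sign's own z axis and vertical below 0.08 rad and linear speed of sign below 0.02 m/s); the robot touches nothing.
It fails at once if the foot of the sign is pressed or squeezed with more than 50 N (contact force between foot and anything else above 50 N).
It fails at once if the sign is tipped over (more than 0.6 rad) (angle between sign's own z axis and vertical above 0.6 rad).
It fails at once if the phone, jar or gift box is moved by more than 30 mm (distance of any of phone, jar, gift_box from where it was at the start of the episode above 0.03 m).
It also fails if it takes over 54 s, if anything falls off the work surface, if the arm or the gripper's body presses on something with over 40 N, if the wrist force passes 120 N, or if a joint passes its speed limit or range.

## Working session

There is one attempt and no reset: what is moved stays moved. The work goes in short steps, Python scripts to look and compute and a shell command to move; the robot and the scene stay as the last step left them, time stands still between calls to the robot, and variables do not carry over. Pictures are saved under pics/ and viewed, at most 10 in all, crops included, and the job is handed in when it is done.

```bash
mkdir -p pics; ls
cat > h.py <<'E'
import numpy as np, cv2
from rig import status, viewer, ctrl
from scipy.spatial.transform import Rotation as R
def snap(n,f):
    ci=viewer.camera_info(n); im=viewer.snapshot(n); cv2.imwrite('pics/'+f+'.png',im[:,:,::-1]); np.savez('pics/'+f+'.npz',K=ci['mtx'],T=ci['world_to_cam']); return im
def cam(f):
    d=np.load('pics/'+f+'.npz'); return np.array(d['K']),np.array(d['T'])
def ray(f,u,v):
    K,T=cam(f); r=T[:3,:3].T@np.linalg.inv(K)@[u,v,1]; return -T[:3,:3].T@T[:3,3], r/np.linalg.norm(r)
def onz(f,u,v,z):
    o,d=ray(f,u,v); return o+d*(z-o[2])/d[2]
def proj(f,p):
    K,T=cam(f); q=K@(T[:3,:3]@np.array(p)+T[:3,3]); return q[:2]/q[2]
def tri(*obs):
    A=0;b=0
    for f,u,v in obs:
        o,d=ray(f,u,v); P=np.eye(3)-np.outer(d,d); A=A+P; b=b+P@o
    return np.linalg.solve(A,b)
def rot():
    w=status.observe()['tcp_rot']; return R.from_quat([w[1],w[2],w[3],w[0]])
def units(target):  # tool-axes shift in units from measured TCP
    return rot().inv().apply(np.array(target)-status.observe()['position'])/0.06
E
python3 - <<'E'
from h import *
np.set_printoptions(precision=4,suppress=True)
for n in('side','top','wrist'): snap(n,n+'0')
s=status.observe();print(s['clock'],s['position'],rot().as_matrix(),s['opening'],ctrl.tcp_to_grasp)
a=cv2.imread('pics/side0.png');b=cv2.imread('pics/top0.png')
for n in('side','top','wrist'): print(np.linalg.inv(cam(n+'0')[1]))
E
```

```text
pics
0.15 [ 0.1892 -0.595   0.2303] [[ 0.953   0.3029 -0.0004]
 [ 0.3029 -0.953   0.0017]
 [ 0.0001 -0.0017 -1.    ]] 0.08526157289010429 0.0187
[[ 0.9667 -0.1537  0.2047  0.3889]
 [-0.2548 -0.4995  0.828  -0.5873]
 [-0.025  -0.8525 -0.5221  0.47  ]
 [ 0.      0.      0.      1.    ]]
[[ 0.0041 -0.9995  0.0321  0.5002]
 [-0.9999 -0.0037  0.0112 -0.0078]
 [-0.0111 -0.0321 -0.9994  0.8676]
 [ 0.      0.      0.      1.    ]]
[[ 0.3021 -0.9095 -0.2856  0.2619]
 [-0.9533 -0.289  -0.0881 -0.5715]
 [-0.0024  0.2989 -0.9543  0.3726]
 [ 0.      0.      0.      1.    ]]
```

View pics/side0.png

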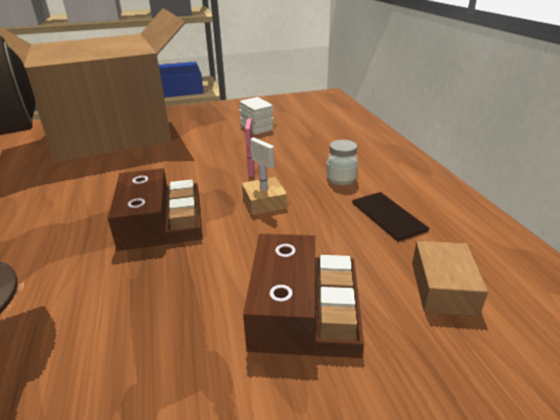

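View pics/top0.png

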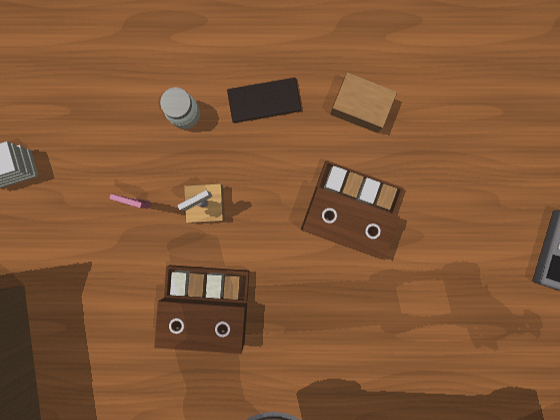

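The top view shows the target stand on the robot's right, with socket rings near (330,215) and (373,231). The sign's panel is near (194,200) and the rest near (204,203). The side view shows the same rings near (285,250) and (281,293), and the panel near (262,152).

Run:
```python
from h import *
np.set_printoptions(precision=4,suppress=True)
def blobs(f,box,lo=150):
    im=cv2.imread(f'pics/{f}.png'); h=cv2.cvtColor(im,cv2.COLOR_BGR2HSV)
    m=((h[...,1]<75)&(h[...,2]>lo)).astype(np.uint8)
    x0,y0,x1,y1=box; k=np.zeros_like(m);k[y0:y1,x0:x1]=m[y0:y1,x0:x1]
    n,l,s,c=cv2.connectedComponentsWithStats(k)
    for i in range(1,n):
        if s[i,4]>25:
            p=np.argwhere(l==i)[:,::-1].astype(np.float32); print(f,c[i],s[i],cv2.minAreaRect(p)); 
            if s[i,4]>200: print(cv2.boxPoints(cv2.minAreaRect(p)).round(1).tolist())
blobs('top0',(315,205,390,245));blobs('side0',(268,238,300,305));blobs('top0',(172,180,222,220));blobs('side0',(250,135,275,195))
for t in [((330,215),(285,250)),((373,231),(281,293))]:
    print(tri(('top0',*t[0]),('side0',*t[1])))
# rest top outline in top view (wood light)
a=cv2.imread('pics/top0.png')[165:245,160:250];b=cv2.imread('pics/side0.png')[110:220,220:310]
cv2.imwrite('pics/c0.png',np.hstack([cv2.resize(a,(400,356),interpolation=2),cv2.resize(b,(396,356),interpolation=2)]))
```

```text
top0 [329.0581 214.9767] [322 208  15  15  86] ((329.0, 215.0), (14.0, 14.0), 90.0)
top0 [372.6395 230.8488] [366 224  15  15  86] ((373.0, 231.0), (14.0, 14.0), 0.0)
side0 [284.6906 249.705 ] [275 243  21  14 139] ((285.0, 249.5), (13.0, 20.0), 90.0)
side0 [280.3909 292.533 ] [269 284  24  18 197] ((280.38238525390625, 292.5294494628906), (16.73495864868164, 22.79834747314453), 75.96376037597656)
top0 [192.5105 199.5632] [178 190  30  20 190] ((192.54339599609375, 199.58245849609375), (5.728682041168213, 32.74197769165039), 62.241458892822266)
side0 [261.8019 142.8019] [251 137  23  13 106] ((261.8630065917969, 142.80136108398438), (23.752288818359375, 4.55183219909668), 24.443954467773438)
[ 0.5201 -0.1091  0.0719]
[ 0.4899 -0.1933  0.0706]
```

View pics/c0.png

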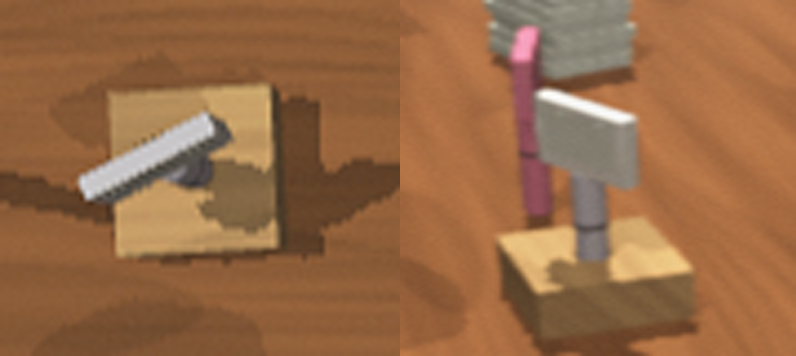

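The crop confirms the panel's long edge runs about 28° from the image's horizontal. The pink look-alike is well clear, to the left.

Run:
```python
from h import *
np.set_printoptions(precision=4,suppress=True)
p=tri(('top0',192.5,199.6),('side0',261.8,142.8));print('top edge',p)
r=cv2.minAreaRect  # panel ends in top view
a=onz('top0',192.5-16.4*np.cos(np.radians(27.8)),199.6+16.4*np.sin(np.radians(27.8)),p[2]);b=onz('top0',192.5+16.4*np.cos(np.radians(27.8)),199.6-16.4*np.sin(np.radians(27.8)),p[2])
d=b-a;print(a,b,np.degrees(np.arctan2(d[1],d[0])),np.linalg.norm(d))
print('side tips',tri(('top0',192.5,199.6),('side0',261.8,142.8)))
ry=rot().as_matrix()[:,1];print(np.degrees(np.arctan2(ry[1],ry[0])))
print(units([p[0],p[1],0.22]))
```

```text
top edge [0.5461 0.1469 0.1354]
[0.5317 0.1731 0.1354] [0.5595 0.1209 0.1354] -61.93435074104903 0.05922647517396527
side tips [0.5461 0.1469 0.1354]
-72.3657046845237
[ 9.4148 -9.9824  0.1909]
```

```bash
python3 -m inch '{"linear":[[0.3,-0.3,0],[0.9,-0.95,0],[1.5,-1.6,0],[2.1,-2.25,0],[2.7,-2.9,0],[3.3,-3.5,0],[3.9,-4.15,0],[4.5,-4.8,0],[5.1,-5.4,0],[5.6,-5.9,0.1]],"spin":[-0.4,-1.2,-2.0,-2.8,-3.6,-4.4,-5.2,-6.0,-6.8,-7.5]}' 85 40
python3 - <<'E'
from h import *
print(units([.5461,.1469,.22]),status.observe()['qpos'])
E
```

```text
clock: 1.4
position: [0.4031, -0.1549, 0.2256]
tcp_rot: [0.001, 0.778, 0.628, 0.0]
contact_force: [-0.2, -0.3, 1.0]
opening: 0.085
grip_force: 0.0
[5.41781728 1.27288147 0.09449715] [-4.67771709e-01 -7.16715641e-02  2.07111539e+00  1.40345604e-04
  1.14067604e+00 -2.56064904e-01]
```

```bash
python3 -m inch '{"linear":[[0.6,0.1,0],[1.3,0.3,0],[2.0,0.4,0.1],[2.7,0.6,0.1],[3.4,0.8,0.1],[4.1,0.9,0.1],[4.7,1.1,0.1],[5.1,1.15,0.1],[5.1,1.15,0.1],[5.1,1.15,0.1]],"spin":[-0.8,-1.5,-2.2,-2.9,-3.6,-4.3,-5.05,-5.05,-5.05,-5.05]}'
python3 - <<'E'
from h import *
np.set_printoptions(precision=4,suppress=True)
print(units([.5461,.1469,.22])); y=rot().as_matrix()[:,1];print(np.degrees(np.arctan2(y[1],y[0])))
im=snap('wrist','w1')
for p in [(.5461,.1469,.1354),(.5317,.1731,.1354),(.5595,.1209,.1354)]: print(proj('w1',p))
E
```

```text
clock: 2.65
position: [0.5346, 0.1271, 0.2188]
tcp_rot: [-0.0, 0.515, 0.857, -0.001]
contact_force: [0.0, -0.3, -0.5]
opening: 0.0852
grip_force: 0.0
[ 0.2013  0.3244 -0.0201]
28.043701227163048
[303.7042 204.5809]
[304.1548 164.9703]
[302.2981 240.5229]
```

View pics/w1.png

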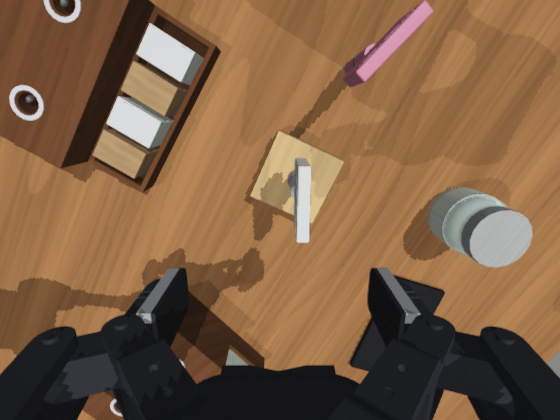

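The wrist view shows the panel's top edge from (303,160) to (302,241). It matches the prediction and is parallel to the pads.

```bash
python3 -m inch '{"linear":[[0.2,0.33,0],[0.2,0.33,0.5],[0.2,0.33,1.1],[0.2,0.33,1.6],[0.2,0.33,2.0],[0.2,0.33,2.1],[0.2,0.33,2.1]],"spin":[0,0,0,0,0,0,0]}'
python3 - <<'E'
from h import *
print(units([.5461,.1469,.093]))
im=snap('wrist','w2'); print(proj('w2',(.5461,.1469,.1354)))
g=cv2.cvtColor(im,cv2.COLOR_RGB2HSV)
m=((g[...,1]<60)&(g[...,2]>150)).astype(np.uint8)
n,l,s,c=cv2.connectedComponentsWithStats(m)
print([(c[i].round(1).tolist(),s[i].tolist()) for i in range(1,n) if s[i,4]>300])
E
```

```text
clock: 3.58
position: [0.5471, 0.1469, 0.0935]
tcp_rot: [-0.0, 0.515, 0.857, -0.0]
contact_force: [-0.5, 0.0, -0.7]
opening: 0.0851
grip_force: 0.0
[ 0.00733833 -0.01435112  0.00809427]
[275.51352717 324.75608198]
[([50.9, 34.7], [1, 0, 99, 82, 4856]), ([23.2, 153.1], [0, 117, 54, 71, 2420]), ([274.8, 291.1], [260, 255, 32, 77, 2048]), ([540.2, 291.2], [521, 266, 39, 59, 890]), ([274.2, 360.0], [263, 349, 23, 21, 396])]
```

View pics/w2.png

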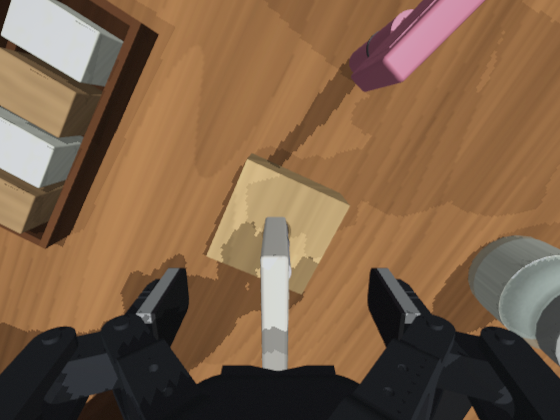

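The wrist view shows the panel midway between the fingers, at column about 275. I'll close gently.

```bash
python3 -m inch '{"linear":[[0,0,0],[0,0,0],[0,0,0],[0,0,0],[0,0,0],[0,0,0],[0,0,0],[0,0,0]],"spin":[0,0,0,0,0,0,0,0]}' 0 30
```

```text
clock: 4.62
position: [0.5469, 0.1475, 0.0935]
tcp_rot: [-0.0, 0.515, 0.857, -0.0]
contact_force: [-2.4, -1.2, 4.7]
opening: 0.0094
grip_force: 32.4
```

```bash
python3 -m inch '{"linear":[[0,0,0],[0,0,-0.2],[0,0,-0.5],[0,0,-0.9],[0,0,-1.4],[0,0,-1.8],[0,0,-1.9],[0,0,-1.9]],"spin":[0,0,0,0,0,0,0,0]}' 0 50
python3 - <<'E'
from h import *
print(status.observe()['position'])
snap('side','s1')
for n,p in (('s1',[.5201,-.1091,.0719]),): print(units([.5201,-.1091,.207]),units([.4899,-.1933,.207]))
a=cv2.imread('pics/s1.png')[60:230,170:340]
cv2.imwrite('pics/c1.png',cv2.resize(a,(595,595),interpolation=2))
E
```

```text
clock: 5.62
position: [0.5473, 0.1476, 0.2078]
tcp_rot: [0.0, 0.515, 0.857, 0.0]
contact_force: [0.6, 0.3, -1.2]
opening: 0.0095
grip_force: 49.9
[0.54726617 0.14757222 0.20779469]
[-3.56702803e+00 -2.39951235e+00 -2.89184701e-03] [-4.56913628e+00 -3.50335458e+00 -2.38218985e-03]
```

View pics/c1.png

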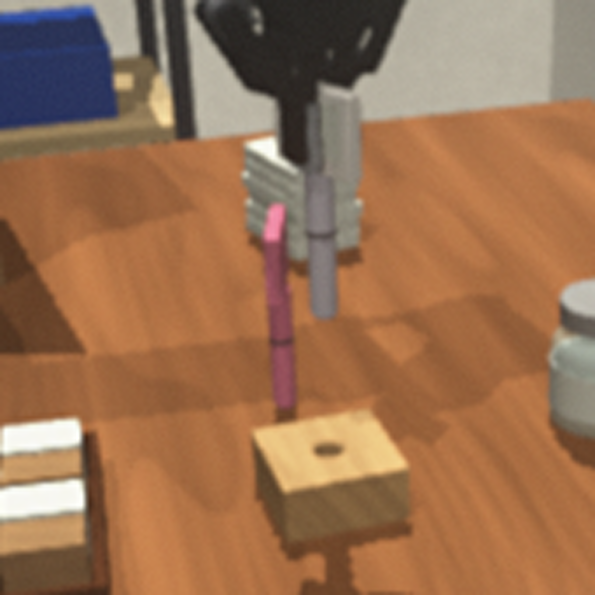

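The side crop shows the sign held clear of the rest with its pole vertical. The tip is at about (262,149) in the full image.

```bash
python3 -m inch '{"linear":[[-0.2,-0.15,0],[-0.8,-0.5,0],[-1.5,-1.0,0],[-2.2,-1.5,0],[-2.8,-1.9,0],[-3.3,-2.25,0],[-3.57,-2.4,0],[-3.57,-2.4,0.2],[-3.57,-2.4,0.45],[-3.57,-2.4,0.45]],"spin":[0,0,0,0,0,0,0,0,0,0]}'
python3 - <<'E'
from h import *
np.set_printoptions(precision=4,suppress=True)
print(units([.5201,-.1091,.180]))
a=snap('side','s2');b=snap('wrist','w3')
print(proj('s2',[.5201,-.1091,.0719]),proj('w3',[.5201,-.1091,.0719]),proj('w3',[.4899,-.1933,.0706]),proj('w3',[.5201,-.1091,.093]))
a=a[170:310,215:355]
cv2.imwrite('pics/c2.png',np.hstack([cv2.resize(a,(400,400),interpolation=2),cv2.resize(b,(400,300))[[*range(300)]+[299]*100]])[:,:,::-1])
E
```

```text
clock: 6.92
position: [0.5187, -0.1074, 0.1776]
tcp_rot: [-0.003, 0.514, 0.858, -0.001]
contact_force: [0.3, -0.2, -1.7]
opening: 0.0096
grip_force: 49.9
[-0.0356  0.0066 -0.0406]
[285.1218 249.9512] [277.7456 212.748 ] [204.1424 275.9311] [277.689  220.8958]
```

View pics/c2.png

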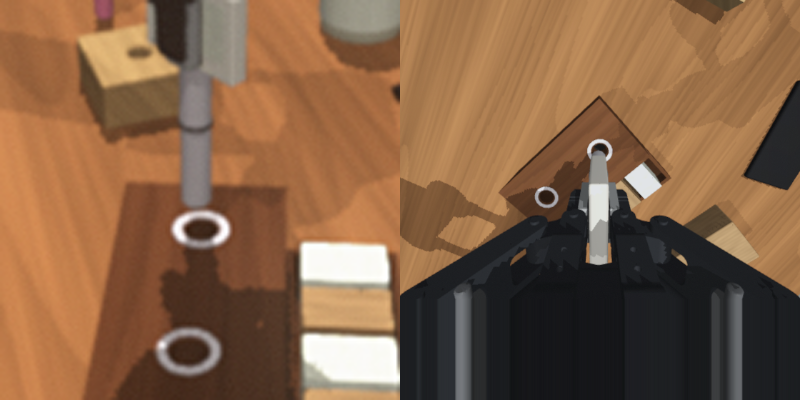

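The composite shows the tip just above the far ring: side tip at about (284,241) with the ring at (285,250). In the wrist view the pole is in line with the ring at about (278,213). Next I'll measure the pole axis numerically.

Run:
```python
from h import *
np.set_printoptions(precision=1,suppress=True,linewidth=200)
for f,rows,c0,c1 in (('s2',range(216,252,3),272,300),('w3',range(200,240,4),258,300)):
    h=cv2.cvtColor(cv2.imread(f'pics/{f}.png'),cv2.COLOR_BGR2HSV)
    for r in rows:
        print(f,r,'S',h[r,c0:c1,1],);print('    V',h[r,c0:c1,2]) if f=='w3' else None
```

```text
s2 216 S [157 156 155 156 157 141  76  26  24  28  29  28  31  31  25  24  59 132 155 156 156 155 156 156 155 157 154 156]
s2 219 S [154 158 155 155 157 144  89  26  16  15  18  18  17  17  15  18  59 128 157 158 153 155 157 155 154 156 155 156]
s2 222 S [155 155 155 156 159 144  89  29  17  19  15  18  16  18  17  18  60 133 159 157 152 154 155 157 153 153 153 155]
s2 225 S [155 154 156 156 153 147  92  27  18  17  13  18  17  17  15  20  68 134 155 155 155 154 153 154 155 153 154 152]
s2 228 S [155 155 155 156 156 147  94  26  16  17  17  17  18  15  17  20  69 137 151 154 155 156 155 153 154 153 155 155]
s2 231 S [155 156 155 157 157 146  94  26  17  17  20  20  17  18  16  18  70 139 156 154 154 153 156 153 155 154 152 152]
s2 234 S [159 156 157 159 156 146  81  19  18  19  15  17  18  17  17  17  61 132 157 159 158 155 159 155 156 154 156 154]
s2 237 S [155 158 157 155 159 150  87  25  17  17  17  18  17  17  16  21  42 119 151 161 154 153 157 147 155 154 150 150]
s2 240 S [158 161 161 158 159 155 116  55  23  15  17  17  18  15  16  30  76 135 155 161 156 154 154 151 153 151 15
[... 3225 characters left out ...]
[149 143 144 143 147 146 149 144  22  10  11   9   9  10  10   9   9   9   9   9  10  10   8   8  10  10  10   8  10  12  11  61 135 143 146 145 141 142 142 141 139 142]
    V [ 84  84  83  82  83  84  84  83 105 122 134 146 148 149 149 149 149 149 149 149 150 151 150 150 150 151 151 151 151 154 157 134 123 123 122 121 119 117 117 116 117 117]
w3 236 S [146 144 146 147 146 148 147  90  18  10   9   9  10  10  10   9   9  10   9  10  10  10   8   8   8  10  10  10  10   8  10  34 104 140 143 143 144 141 142 145 145 143]
    V [ 84  85  84  83  82  81  80  85 111 126 137 147 149 149 150 149 149 150 149 150 150 151 150 150 150 151 151 151 152 152 155 141 123 118 118 118 119 119 120 120 120 121]
```

```bash
python3 -m inch '{"linear":[[-0.04,0.02,0],[-0.04,0.02,0.1],[-0.04,0.02,0.2],[-0.04,0.02,0.26],[-0.04,0.02,0.26]],"spin":[0,0,0,0,0]}'
python3 -m inch '{"linear":[[0,0,0.03],[0,0,0.06],[0,0,0.09],[0,0,0.12],[0,0,0.12]],"spin":[0,0,0,0,0]}'
python3 -c "
from h import *
print(units([.521,-.109,.15]),status.observe()['wrist_torque'])"
```

```text
clock: 7.65
position: [0.5223, -0.1107, 0.164]
tcp_rot: [-0.001, 0.515, 0.857, -0.0]
contact_force: [-0.3, 0.3, -1.2]
opening: 0.0097
grip_force: 49.9
clock: 8.28
position: [0.523, -0.1108, 0.1583]
tcp_rot: [0.0, 0.515, 0.857, 0.0]
contact_force: [-1.5, 0.4, 4.2]
opening: 0.0095
grip_force: 50.8
[ 0.04267043 -0.01600152  0.13823405] [ 0.08905117  0.34889558 -0.0736857 ]
```

```bash
python3 -m inch '{"linear":[[0,0,-0.08],[0.04,-0.015,-0.08],[0.04,-0.015,-0.08],[0.04,-0.015,-0.08]],"spin":[0,0,0,0]}'
python3 -m inch '{"linear":[[0,0,0.04],[0,0,0.08],[0,0,0.12],[0,0,0.15],[0,0,0.18],[0,0,0.18]],"spin":[0,0,0,0,0,0]}'
python3 -c "
from h import *
print(status.observe()['wrist_torque'])"
```

```text
clock: 8.78
position: [0.5207, -0.109, 0.162]
tcp_rot: [-0.0, 0.515, 0.857, -0.0]
contact_force: [0.1, 0.0, -0.3]
opening: 0.0096
grip_force: 49.9
clock: 9.52
position: [0.5208, -0.1084, 0.1511]
tcp_rot: [-0.0, 0.515, 0.857, 0.001]
contact_force: [-0.3, 3.7, -0.4]
opening: 0.0094
grip_force: 49.9
[ 0.94954011 -0.08060122  0.02062797]
```

```bash
python3 -m inch '{"linear":[[0.012,0.003,0.03],[0.012,0.003,0.07],[0.012,0.003,0.11],[0.012,0.003,0.15],[0.012,0.003,0.19],[0.012,0.003,0.2],[0.012,0.003,0.2]],"spin":[0,0,0,0,0,0,0]}'
python3 -c "
from h import *
print(status.observe()['wrist_torque'])"
```

```text
clock: 10.4
position: [0.5211, -0.1081, 0.1397]
tcp_rot: [0.0, 0.515, 0.857, 0.0]
contact_force: [-0.1, 4.2, 3.6]
opening: 0.01
grip_force: 50.6
[ 1.22548581 -0.06483523  0.06851655]
```

```bash
python3 -m inch '{"linear":[[0.018,0.008,0],[0.018,0.008,0.03],[0.018,0.008,0.06],[0.018,0.008,0.09],[0.018,0.008,0.1],[0.018,0.008,0.1]],"spin":[0,0,0,0,0,0]}'
python3 -m inch '{"linear":[[0,0,0.02],[0,0,0.04],[0,0,0.05],[0,0,0.05]],"spin":[0,0,0,0]}'
```

```text
clock: 11.15
position: [0.521, -0.1075, 0.1334]
tcp_rot: [0.001, 0.515, 0.857, -0.0]
contact_force: [3.2, 1.0, 0.1]
opening: 0.0092
grip_force: 50.2
clock: 11.65
position: [0.5208, -0.1074, 0.1303]
tcp_rot: [0.0, 0.515, 0.857, -0.0]
contact_force: [2.3, 1.0, 0.9]
opening: 0.0094
grip_force: 50.1
```

```bash
python3 -m inch '{"linear":[[0,0,0.02],[0,0,0.04],[0,0,0.05],[0,0,0.05]],"spin":[0,0,0,0]}'
python3 -m inch '{"linear":[[0,0,0.02],[0,0,0.04],[0,0,0.04]],"spin":[0,0,0]}'
```

```text
clock: 12.15
position: [0.5211, -0.1074, 0.1284]
tcp_rot: [0.0, 0.515, 0.857, -0.0]
contact_force: [1.3, -0.4, 5.5]
opening: 0.0093
grip_force: 51.1
clock: 12.52
position: [0.5213, -0.1074, 0.1273]
tcp_rot: [0.0, 0.515, 0.857, -0.0]
contact_force: [0.0, -0.0, 12.2]
opening: 0.0096
grip_force: 52.1
```

```bash
python3 -m inch '{"linear":[[0,0,0.02],[0,0,0.03],[0,0,0.03]],"spin":[0,0,0]}'
python3 - <<'E'
from h import *
b=snap('side','s3')[190:330,215:355]
cv2.imwrite('pics/c3.png',cv2.resize(b,(420,420),interpolation=2)[:,:,::-1])
E
```

```text
clock: 12.9
position: [0.5214, -0.1075, 0.1267]
tcp_rot: [0.0, 0.515, 0.857, -0.0]
contact_force: [-2.1, 2.7, 18.3]
opening: 0.0097
grip_force: 52.8
```

View pics/c3.png

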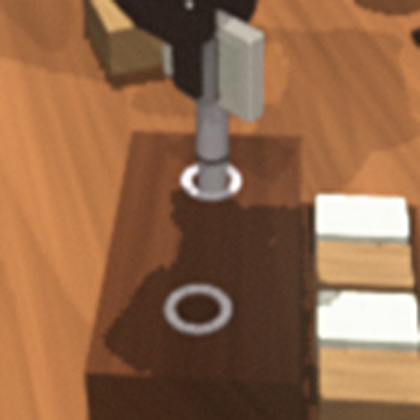

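The crop shows the ring at (210,160), well above the socket mouth at (210,181). It is about 20 mm proud, so this is the stub socket. I'll pull out and go to the other.

```bash
python3 -m inch '{"linear":[[0,0,-0.1],[0,0,-0.25],[0,0,-0.4],[0,0,-0.55],[0,0,-0.7],[0,0,-0.85],[0,0,-0.87],[0,0,-0.87]],"spin":[0,0,0,0,0,0,0,0]}'
python3 -c "
from h import *
print(units([.4909,-.1918,.166]))"
```

```text
clock: 13.95
position: [0.5204, -0.1071, 0.1755]
tcp_rot: [-0.0, 0.515, 0.857, -0.0]
contact_force: [0.1, -0.7, -1.5]
opening: 0.0094
grip_force: 49.9
[-1.01483119 -1.09656352  0.15785381]
```

```bash
python3 -m inch '{"linear":[[-0.2,-0.2,0],[-0.5,-0.55,0],[-0.8,-0.9,0],[-1.01,-1.1,0],[-1.01,-1.1,0],[-1.01,-1.1,0],[-1.01,-1.1,0.1],[-1.01,-1.1,0.15],[-1.01,-1.1,0.15]],"spin":[0,0,0,0,0,0,0,0,0]}'
python3 - <<'E'
from h import *
print(units([.4909,-.1918,.155]))
snap('side','s4');snap('wrist','w4')
h=cv2.imread('pics/s4.png');w=cv2.imread('pics/w4.png')
cv2.imwrite('pics/c4.png',np.hstack([cv2.resize(h[230:330,230:330],(400,400),interpolation=2),cv2.resize(w[170:270,225:325],(400,400),interpolation=2)]))
E
```

```text
clock: 15.08
position: [0.4906, -0.191, 0.1658]
tcp_rot: [-0.001, 0.514, 0.858, -0.0]
contact_force: [-0.2, 0.4, -1.6]
opening: 0.0093
grip_force: 50.0
[-0.01416606 -0.00107008  0.18078387]
```

View pics/c4.png

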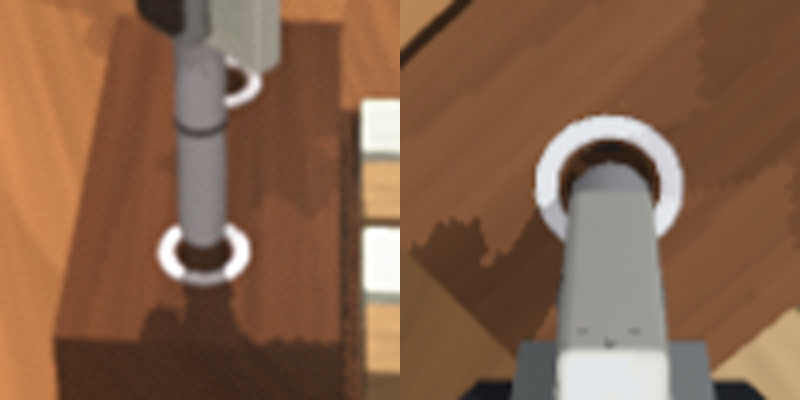

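Both views show the tip centred on the second ring: side 202 against 205, wrist 612 against 610. I'll insert here.

```bash
python3 -m inch '{"linear":[[0,0,0.04],[0,0,0.08],[0,0,0.12],[0,0,0.16],[0,0,0.2],[0,0,0.22],[0,0,0.22]],"spin":[0,0,0,0,0,0,0]}'
python3 -c "
from h import *
print(status.observe()['wrist_torque'])"
```

```text
clock: 16.05
position: [0.4908, -0.1917, 0.1531]
tcp_rot: [-0.0, 0.515, 0.857, -0.0]
contact_force: [-0.2, -0.6, -1.0]
opening: 0.0095
grip_force: 50.0
[-0.02139601  0.01636274  0.07298991]
```

```bash
python3 -m inch '{"linear":[[0,0,0.04],[0,0,0.09],[0,0,0.14],[0,0,0.19],[0,0,0.24],[0,0,0.24]],"spin":[0,0,0,0,0,0]}'
python3 -m inch '{"linear":[[0,0,0.04],[0,0,0.09],[0,0,0.14],[0,0,0.19],[0,0,0.2],[0,0,0.2]],"spin":[0,0,0,0,0,0]}'
```

```text
clock: 16.8
position: [0.4911, -0.1918, 0.1385]
tcp_rot: [0.0, 0.515, 0.857, 0.0]
contact_force: [0.5, -1.7, -2.6]
opening: 0.0093
grip_force: 49.9
clock: 17.55
position: [0.491, -0.1917, 0.1264]
tcp_rot: [0.0, 0.515, 0.857, 0.0]
contact_force: [1.2, -0.6, -3.7]
opening: 0.0092
grip_force: 49.7
```

```bash
python3 -m inch '{"linear":[[0,0,0.04],[0,0,0.08],[0,0,0.12],[0,0,0.16],[0,0,0.2],[0,0,0.2]],"spin":[0,0,0,0,0,0]}'
python3 -m inch '{"linear":[[0,0,0.02],[0,0,0.05],[0,0,0.05]],"spin":[0,0,0]}'
```

```text
clock: 18.3
position: [0.4908, -0.1916, 0.1142]
tcp_rot: [0.0, 0.515, 0.857, 0.0]
contact_force: [1.8, -1.1, -2.8]
opening: 0.0093
grip_force: 49.7
clock: 18.68
position: [0.4909, -0.1917, 0.1116]
tcp_rot: [0.0, 0.515, 0.857, 0.0]
contact_force: [2.2, -0.6, -2.1]
opening: 0.0094
grip_force: 49.8
```

```bash
for i in 1 ; do python3 -m inch '{"linear":[[0,0,0.02],[0,0,0.04],[0,0,0.04]],"spin":[0,0,0]}'; done
python3 -m inch '{"linear":[[0,0,0.02],[0,0,0.04],[0,0,0.04]],"spin":[0,0,0]}'
```

```text
clock: 19.05
position: [0.4909, -0.1917, 0.1093]
tcp_rot: [0.0, 0.515, 0.857, 0.0]
contact_force: [2.3, -0.7, 0.4]
opening: 0.0092
grip_force: 50.0
clock: 19.42
position: [0.4908, -0.1917, 0.1068]
tcp_rot: [0.0, 0.515, 0.857, 0.0]
contact_force: [1.7, -1.0, -1.7]
opening: 0.0093
grip_force: 50.0
```

```bash
python3 -m inch '{"linear":[[0,0,0.02],[0,0,0.04],[0,0,0.04]],"spin":[0,0,0]}'
python3 -m inch '{"linear":[[0,0,0.02],[0,0,0.04],[0,0,0.04]],"spin":[0,0,0]}'
```

```text
clock: 19.8
position: [0.4911, -0.1918, 0.1054]
tcp_rot: [0.0, 0.515, 0.857, -0.0]
contact_force: [0.9, -0.8, 4.7]
opening: 0.0093
grip_force: 51.0
clock: 20.18
position: [0.4912, -0.1919, 0.1043]
tcp_rot: [0.0, 0.515, 0.857, -0.0]
contact_force: [-1.9, 1.0, 12.6]
opening: 0.0093
grip_force: 52.3
```

```bash
python3 -m inch '{"linear":[[0,0,0.02],[0,0,0.035],[0,0,0.035],[0,0,0.035],[0,0,0.035]],"spin":[0,0,0,0,0]}'
python3 - <<'E'
from h import *
b=snap('side','s5')[210:350,210:350]
cv2.imwrite('pics/c5.png',cv2.resize(b,(560,560),interpolation=2)[:,:,::-1])
E
```

```text
clock: 20.8
position: [0.4913, -0.192, 0.1036]
tcp_rot: [-0.0, 0.515, 0.857, -0.0]
contact_force: [-4.6, 1.9, 20.0]
opening: 0.0091
grip_force: 53.3
```

View pics/c5.png

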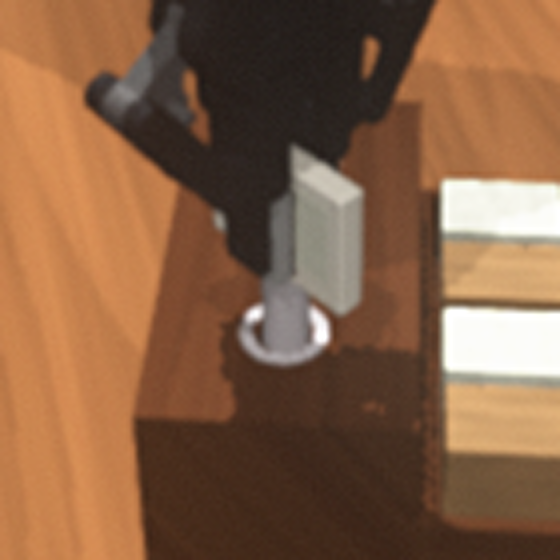

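The crop shows the ring has gone below the mouth, with only plain pole entering the white collar at (285,335). Contact was firm at 20 N. I'll relax the push, release and retreat.

```bash
python3 -m inch '{"linear":[[0,0,-0.02],[0,0,-0.035],[0,0,-0.04],[0,0,-0.04]],"spin":[0,0,0,0]}'
python3 -m inch '{"linear":[[0,0,0],[0,0,0],[0,0,0],[0,0,0],[0,0,0],[0,0,0]],"spin":[0,0,0,0,0,0]}' 60
python3 -m inch '{"linear":[[0,0,-0.2],[0,0,-0.6],[0,0,-1.0],[0,0,-1.5],[0,0,-2.0],[0,0,-2.0],[0,0,-2.0]],"spin":[0,0,0,0,0,0,0]}'
python3 - <<'E'
from h import *
snap('top','t6');b=snap('side','s6')
h=cv2.cvtColor(b,cv2.COLOR_RGB2HSV);m=((h[...,1]<75)&(h[...,2]>110)).astype(np.uint8)[210:310,262:310]
n,l,s,c=cv2.connectedComponentsWithStats(m);print([(c[i].round(1).tolist(),s[i].tolist()) for i in range(1,n) if s[i,4]>20])
# pole & mark ring: dark low-sat pixels down the pole axis column
for r in range(278,302,2): print(r,b[r,276:288].mean(1).round().astype(int) if 0 else b[r,276:288].mean(axis=1).astype(int))
E
```

```text
clock: 21.35
position: [0.4912, -0.1919, 0.1042]
tcp_rot: [0.0, 0.515, 0.857, -0.0]
contact_force: [-0.1, 1.1, 10.2]
opening: 0.0091
grip_force: 51.7
clock: 22.1
position: [0.4907, -0.1916, 0.1024]
tcp_rot: [-0.0, 0.515, 0.857, -0.0]
contact_force: [-0.4, -0.2, 0.5]
opening: 0.0602
grip_force: 0.0
clock: 22.98
position: [0.4904, -0.1915, 0.2223]
tcp_rot: [-0.0, 0.515, 0.857, -0.0]
contact_force: [-0.2, -0.3, 0.2]
opening: 0.0602
grip_force: 0.0
[([19.5, 56.4], [1, 24, 37, 67, 1685])]
278 [119 133 140 144 146 139 138 143 143 141 138 139]
280 [120 128 137 137 139 139 134 132 135 135 141 143]
282 [118 131 134 137 142 138 140 137 130 124 121 124]
284 [117 130 136 138 139 138 138 137 136 126 110  90]
286 [135 126 133 138 138 140 138 137 135 126 124 131]
288 [134 125 134 137 140 139 139 137 132 125 135 184]
290 [111 126 133 136 140 139 138 139 132 124 113 141]
292 [113 128 134 138 139 140 138 137 135 127 110  99]
294 [110 128 136 139 138 140 138 137 133 124 107 122]
296 [ 82  98 118 131 133 135 132 133 123 112 130 200]
298 [151 141 142 139 125 127 135 144 147 151 156 160]
300 [108 122 131 136 139 144 139 130 121 107  84  74]
```

```bash
python3 -c "
from rig import hand_in
print(hand_in())"
```

```text
the job is handed in; nothing more can be done
None
```

The sign stands in the deeper socket, the one nearer the robot: it bottomed at about 20 N with its ring out of sight below the block's top. The other socket held the stub. The gripper was clear when I handed the job in at about 23 s, but no verdict came back.

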